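# Find a wobbly turntable's high spot with a drop gauge

### The arm

A 6-joint arm with a two-finger parallel gripper is mounted at the origin on the work surface. World frame = base frame: x ahead of the robot, y to its left, z up, the work surface at z = 0. Lengths are in m, angles in rad, forces in N, time in s.
With the tool pointing down it reaches from about 0.35 to 0.8 m from the base axis. Payload 7.3 kg.
Tool frame: the origin (TCP) lies midway between the tips of the shut fingers; the grasp point (between the pads) lies 19 mm behind it; z points along the fingers, y is the direction in which the jaws open and shut (so a half turn about z gives the same grasp; the last joint's range is limited). The gripper opens to 85 mm and grips with 20 to 120 N. Pads are 22 mm wide; open, the fingers measure 114 mm over their backs; the gripper's body (76 mm by 85 mm) begins 54 mm behind the grasp point. The pads swing forward as they close: fully open they stand 13 mm farther back than shut.
Start: joints at [-1.468, 0.342, 1.524, -0, 1.275, -0.146], TCP at [0.129, -0.509, 0.231] pointing down, gripper open.
Joint ranges: [-2.53, 2.53], [-0.77, 2.02], [0.04, 2.7], [-1, 4.14], [0.28, 2.66], [-3.11, 3.11]. Speed limits (rad/s): [2.57, 2.57, 3.14, 3.14, 3.14, 3.14].

### API

Orientations are given as a unit quaternion [w, x, y, z].
In Python, from rig import * gives the robot as it stands. The module is installed in compiled form; this text tells all that it offers.
- The arm moves only by the tool jog_arm, never from a script. Its argument "increments" is a list of rows, each a list of 7 numbers: the shift along the tool's x, y, z in units of 800 mm (1.0 is 800 mm), then the turn, a rotation vector about the tool's x, y, z in units of pi rad (1.0 is pi rad), then the opening, from -1 (shut) to 1 (fully open). A call has 1 to 20 rows; each row is the pose to reach, as a shift and turn from the pose measured when the call began, along the tool's axes at that moment, turning the shorter way round; what a row does not reach only later rows make up. A row lasts 1/8 s, in which the tool goes at most 62.5 mm and 10.7 degrees, less where a joint would pass 70% of its speed; a pose out of reach is approached as far as the arm can. A call with a number of a shift or a turn outside -1 to 1 is refused whole. A call with a gripper value outside its range is refused whole. The fingers move at their own pace and stop on an object; "grip_force" is the grip in N (left out, the last holds). Time passes only in rows, so rows that repeat a pose let the fingers close. It gives the time, the measured TCP pose, the force and the opening at its end, in the units of the state.
- state(): the state, without advancing time (a new reading comes with each control period).
- capture(name): name is "scene" or "top" or "wrist"; returns a dict with "frame" (400x640x3 uint8, red, green, blue), "z_map" (400x640 float32, m along the optical axis (not along the pixel's ray), 0 where there is no reading), "camera_matrix" (3x3 intrinsics, pixels), "eye" and "rotation" of the camera in the world. Camera axes: x right, y down, z forward; pixel columns grow to the right and rows downward; lengths in m; the calibration is good to about 2 mm. A picture is of the moment at which its call begins.
- sign_off(): hands the job in, once; it reports no verdict.
The state is a dict: "time": time; "joints": joint angles; "joint_vel": joint speeds; "joint_torque": joint torques, N m; "tool_pos": TCP position; "tool_rot": TCP orientation; "contact_force": force on the tool from outside, world axes, zero at the start; "ft_torque": the same for the moment, N m; "width": finger opening in m.
Only numpy, scipy, OpenCV 4.12 (cv2) and the standard library are available. Lean on these libraries where they do the work, as an engineer would, in place of code of your own. Each camera call takes 0.05 s, during which the arm holds its last target.

### The job

The top of the small wooden turntable is warped. Lower the gauge on its post until its sprung plunger rests on the top and gives a reading, without ever running the plunger to the end of its travel. Then turn the turntable by the bar at its middle, watching the dial to find the top's highest spot, and leave that spot parked under the plunger, the plunger still resting on it, with the shakers, timer and funnel left where they stand.

Things in the scene. Friction and masses are not known exactly. Their poses are not given: they have to be found in the camera images.
- board: wooden board 280 x 360 x 16 mm, fixed, carrying turntable and gauge. Origin at the table surface on the turntable's vertical axis; z up; y points from that axis to the gauge (board spans x -140..140, y -140..220 mm). The plunger comes down at x 0, y 110 mm; the gauge's post (18 mm thick, top at z 165 mm) stands at y 175 mm.
- top_mid (a point): middle of the round wooden turntable top's upper face (fixed to the board, on the axis, 59 mm up; a tip resting on it sinks in by about 0.5 mm). The top, 250 mm across, 14 mm thick, turns with the grip bar. It is tilted: over one turn the face under the plunger rises and falls as a sine, by 4 mm each way. Its high side differs each time, has no tie to the bar, and starts at least 50 degrees off the plunger.
- turntable (a joint): turntable angle about its vertical axis (rad), growing anticlockwise seen from above. No stops in reach (-12 to 12), light friction (0.06 N m plus the plunger's rubbing), stays where it is left. At 0 the grip bar lies along the board's x axis. Starts between -0.4 and 0.4.
- grip (a point): point to grip on the upright steel bar at the turntable's centre, 95 mm above the table; x along the bar, z up. The bar is 56 mm long, 14 mm thick, ends 17 mm above this point; the wooden top lies 36 mm below this point. Turn the turntable by it: a part of a turn, let go, take a new hold, turn on.
- head (a joint): how far the gauge head has been slid down its post (m), 0 top to 0.050 bottom. Slides vertically only, stiffly (9 N friction, 0.31 kg); stays where it is left.
- head_knob (a point): middle of the black round knob on the gauge head, straight above the plunger: 20 mm across, 24 mm tall, upright; pinch it to slide the head down or up. 82 mm above the tip of the unpressed plunger. The head's body (barrel 22 mm across) lies 22 mm and more below this point; an arm leads from it along the board's +y to the post.
- dial (a point): middle of the gauge's round dial (62 mm across, facing up), carried by the head beyond the post, 108 mm from the knob and 33 mm lower. Marks 2 mm of plunger travel (0.36 rad) apart; the first long mark, where the black pointer rests, is 0, the last long one 14 mm.
- plunger: the gauge's sprung steel plunger with a 10 mm round-nosed tip; origin at the lowest point of the tip, z up. It goes up into the head by at most 15 mm, against its weight and spring, 1.2 N at first touch plus 0.25 N per mm. At the start it hangs clear of the turntable's top by 15 to 37 mm.
- pointer (a joint): the dial's reading: angle of its pointer (rad), growing clockwise seen from above; 0 when the plunger is not pressed in, 0.18 rad per mm pressed in, end of travel at 2.7 rad (15 mm). As the high spot may lie 8 mm above the spot first touched, a first reading of 3 to 5 mm (0.54 to 0.9 rad) leaves room.
- shaker1: glass shaker with a steel cap, 40 mm across, 85 mm tall; origin under its middle
- shaker2: glass shaker with a steel cap, 40 mm across, 85 mm tall; origin under its middle
- shaker3: glass shaker with a steel cap, 40 mm across, 85 mm tall; origin under its middle
- timer: round steel timer, 76 mm across, 46 mm tall; origin under its middle
- funnel: plastic funnel standing mouth down, 100 mm across, 85 mm tall; origin under its middle

How it is judged:
On the way:
1. the gauge is lowered until the plunger rests on the turntable's top and is pressed in at least 1.5 mm (a reading of 0.27 rad) (value of joint pointer above 0.27 rad), for 0.3 s.
At the end, for the whole second after the job is handed in: The turntable's highest spot is under the plunger (tip within 0.5 mm of its greatest height, 62.5 mm over the table: the turntable within about 29 degrees), the plunger rests on it pressed in 2 to 14.1 mm (pointer 0.36 to 2.55 rad), head and turntable at rest (z of plunger in the frame of board between 0.06195 and 0.06395 m and value of joint pointer between 0.36 and 2.55 rad and contact force between plunger and anything else above 0.5 N and velocity of joint turntable between -0.05 and 0.05 rad/s and velocity of joint head between -0.002 and 0.002 m/s); the robot touches nothing.
It fails at once if the plunger is run to the end of its travel (pressed in more than 14.4 mm, pointer past 2.6 rad) (value of joint pointer above 2.6 rad).
It fails at once if the plunger is loaded with more than 8 N (contact force between plunger and anything else above 8 N).
It fails at once if a shaker, the timer or the funnel is moved more than 25 mm (distance of any of shaker1, shaker2, shaker3, timer, funnel from where it was at the start of the episode above 0.025 m).
It also fails if it takes over 72 s, if anything falls off the work surface, if the arm or the gripper's body presses on something with over 40 N, if the wrist force passes 120 N, or if a joint passes its speed limit or range.

## Working session

There is one attempt and no reset: what is moved stays moved. The work goes in short steps, Python scripts to look and compute and a tool call to move; the robot and the scene stay as the last step left them, time stands still between calls to the robot, and variables do not carry over. Pictures are saved under pics/ and viewed, and the job is handed in when it is done.

Besides the shell and the picture viewer there is one more tool, called after "Emit:" as a command line: name --pt "numbers of a row" for each row, then --argument value for the rest. jog_arm: Moves the arm, as the interface text tells. Its arguments: {"type":"object","properties":{"increments":{"type":"array"},"grip_force":{"type":"number"}},"required":["increments"]}

```bash
mkdir -p pics
cat > h.py <<'E'
from rig import *
import numpy as np, cv2
def cap(n,name):
    c=capture(n); cv2.imwrite(f'pics/{name}.png',c['frame'][:,:,::-1]); np.savez(f'pics/{name}.npz',**c); return c
def pts(c):
    K=np.array(c['camera_matrix']);z=c['z_map'];v,u=np.mgrid[:z.shape[0],:z.shape[1]]
    P=np.stack([(u-K[0,2])/K[0,0]*z,(v-K[1,2])/K[1,1]*z,z],-1)
    return P@np.array(c['rotation']).T+np.array(c['eye'])
E
python3 - <<'E'
from h import *
for n in ('scene','top','wrist'):
    c=cap(n,n+'0'); print(n,c['eye'],np.round(c['rotation'],3).tolist(),c['camera_matrix'][0])
print(state())
E
```

```text
scene [ 1.31070263 -1.03492545  0.91467814] [-0.459, 0.835, 0.27, -0.14] [468.12475566   0.         324.19137141]
top [ 0.33815354 -0.01777533  1.51281823] [-0.061, 0.712, -0.697, 0.059] [508.51415723   0.         316.2204925 ]
wrist [ 0.2033732  -0.49030691  0.37255042] [0.118, 0.78, -0.607, -0.093] [282.37746402   0.         317.25074845]
{'time': 0.15, 'joints': array([-1.46799158e+00,  3.42581998e-01,  1.52478764e+00, -2.19197866e-05,
        1.27539229e+00, -1.45971817e-01]), 'joint_vel': array([-0.00038269, -0.00276411, -0.00318481,  0.00203339,  0.00113133,
        0.00033112]), 'joint_torque': array([ 1.21695215e-03, -4.33909178e+01, -2.46146911e+01, -1.19673332e-04,
        5.70233708e-03,  8.42098871e-07]), 'tool_pos': array([ 0.1292636 , -0.50853426,  0.23077905]), 'tool_rot': array([-5.84728469e-04,  9.92273181e-01,  1.24070914e-01,  2.13673254e-06]), 'contact_force': array([ 0.2241959 , -0.03052247, -0.19235907]), 'ft_torque': array([0.04812778, 0.02711963, 0.01691751]), 'width': 0.08542615073507846}
```

```bash
cat > h.py <<'E'
from rig import *
import numpy as np, cv2
from scipy.spatial.transform import Rotation as R
def q2m(q): return R.from_quat(np.roll(np.array(q),-1)).as_matrix()
def cap(n,name):
    c=capture(n); cv2.imwrite(f'pics/{name}.png',c['frame'][:,:,::-1]); np.savez(f'pics/{name}.npz',**c); return c
def pts(c):
    K=np.array(c['camera_matrix']);z=c['z_map'];v,u=np.mgrid[:z.shape[0],:z.shape[1]]
    P=np.stack([(u-K[0,2])/K[0,0]*z,(v-K[1,2])/K[1,1]*z,z],-1)
    return P@q2m(c['rotation']).T+np.array(c['eye'])
def onplane(c,u,v,h):
    K=np.array(c['camera_matrix']); d=q2m(c['rotation'])@np.array([(u-K[0,2])/K[0,0],(v-K[1,2])/K[1,1],1]); e=np.array(c['eye'])
    return e+d*(h-e[2])/d[2]
E
ls pics
```

```text
scene0.npz
scene0.png
top0.npz
top0.png
wrist0.npz
wrist0.png
```

View pics/scene0.png

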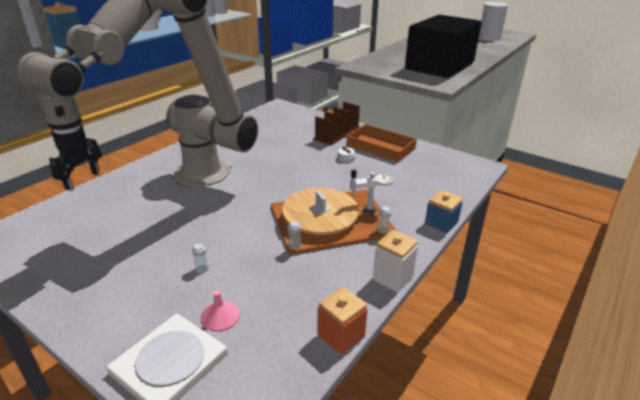

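View pics/top0.png

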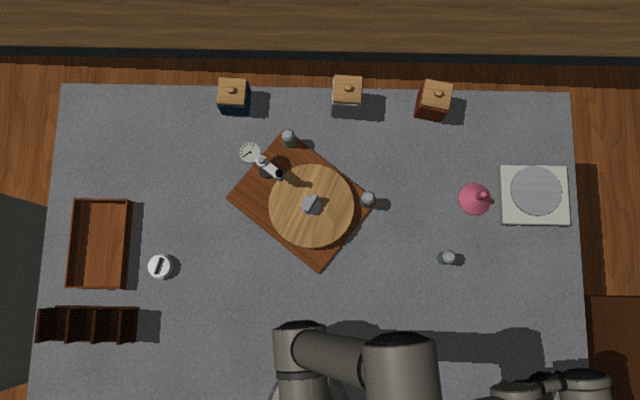

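View pics/wrist0.png

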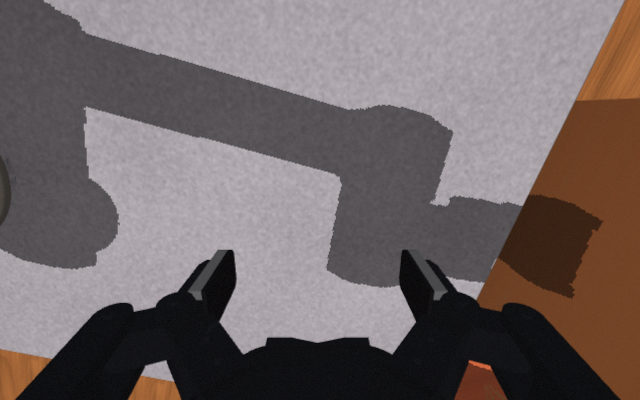

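The top view shows the turntable at about (311,206), its bar at (311,204), the knob at (279,174), the post at (263,163) and the dial at (250,152). Shakers stand at (289,137), (368,198) and (448,257). Next I measure these.

Run:
```python
from h import *
c=dict(np.load('pics/top0.npz')); f=c['frame']
cv2.imwrite('pics/top0z.png',cv2.resize(f[110:290,210:410],None,fx=3,fy=3,interpolation=cv2.INTER_CUBIC)[:,:,::-1])
P=pts(c)
def show(n,u,v): print(n,np.round(P[v,u],4))
for n,u,v in [('bar',311,202),('knob',279,174),('post',262,160),('dial',250,152),('wood',330,220),('board',322,262),('sh',289,134),('sh',368,196)]: show(n,u,v)
# turntable disc pts
Z=P[...,2]; X=P[...,0];Y=P[...,1]
roi=np.zeros(Z.shape,bool); roi[150:260,255:365]=1
# table-top face
m=roi&(Z>0.05)&(Z<0.068)
m=cv2.morphologyEx(m.astype(np.uint8),cv2.MORPH_OPEN,np.ones((5,5)))
cs,_=cv2.findContours(m,cv2.RETR_EXTERNAL,cv2.CHAIN_APPROX_NONE); k=max(cs,key=cv2.contourArea)
h=cv2.convexHull(k)[:,0].astype(float)
w=np.array([onplane(c,u,v,.059)[:2] for u,v in h]); print('hull ctr minEnclosing',cv2.minEnclosingCircle(w.astype(np.float32)), 'ellipse',cv2.fitEllipse(w.astype(np.float32)))
mm=m.astype(bool); A=np.c_[X[mm],Y[mm],np.ones(mm.sum())]; s=np.linalg.lstsq(A,Z[mm],rcond=None)[0]; print('plane',s,np.degrees(np.arctan2(s[1],s[0])),np.hypot(s[0],s[1])*110)
m=roi&(Z>0.095)&(Z<0.125)&(np.hypot(X-P[206,311,0],Y-P[206,311,1])<.05)
q=np.c_[X[m],Y[m]]; print('bar n',m.sum(),q.mean(0),Z[m].mean(),cv2.minAreaRect(q.astype(np.float32)))
# board contour: brown dark red
hsv=cv2.cvtColor(f,cv2.COLOR_RGB2HSV)
m=(Z>0.008)&(Z<0.025); m[:100]=0;m[300:]=0;m[:,:200]=0;m[:,400:]=0
m=cv2.morphologyEx(m.astype(np.uint8),cv2.MORPH_OPEN,np.ones((3,3)))
cs,_=cv2.findContours(m,cv2.RETR_EXTERNAL,cv2.CHAIN_APPROX_NONE); k=np.concatenate([x for x in cs if cv2.contourArea(x)>150])
w=np.array([onplane(c,u,v,.016)[:2] for u,v in k[:,0]]).astype(np.float32); print('board',cv2.minAreaRect(w),cv2.boxPoints(cv2.minAreaRect(w)).round(3).tolist())
```

```text
bar [0.5667 0.002  0.1133]
knob [0.6299 0.0884 0.181 ]
post [0.6711 0.1371 0.1667]
dial [0.6999 0.1744 0.1399]
wood [ 0.5243 -0.0531  0.0586]
board [ 0.4056 -0.0327  0.0168]
sh [0.7652 0.0697 0.1032]
sh [ 0.5892 -0.1581  0.1005]
hull ctr minEnclosing ((0.5671022534370422, 0.00289752334356308), 0.1245201975107193) ellipse ((0.5667003989219666, 0.00208823150023818), (0.2428886443376541, 0.2489311248064041), 176.1771240234375)
plane [-0.03096859  0.01233084  0.07672194] 158.28890654741753 3.666653700297327
bar n 107 [0.56710728 0.00235206] 0.11096048400395131 ((0.5676612854003906, 0.0029022619128227234), (0.014610407873988152, 0.0549023412168026), 60.69357681274414)
board ((0.5926411151885986, 0.034086406230926514), (0.35974836349487305, 0.2795337438583374), 52.2746696472168) [[0.3720000088214874, -0.023000000044703484], [0.5929999947547913, -0.1940000057220459], [0.8130000233650208, 0.09099999815225601], [0.5920000076293945, 0.2619999945163727]]
```

View pics/top0z.png

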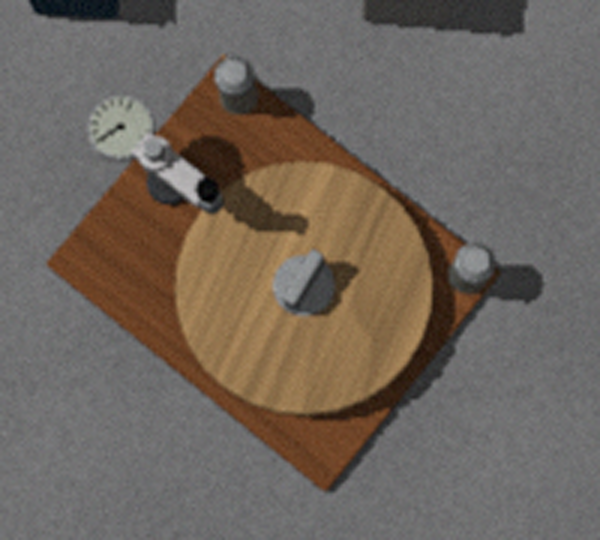

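```bash
cat >> h.py <<'E'
AX=np.array([0.5670,0.0026]); PSI=np.radians(52.3)
def row(x,y,z,yaw):
    """units to reach TCP x,y,z and tool-y yaw (deg, tool down)"""
    s=state(); M=q2m(s['tool_rot']); p=np.array(s['tool_pos'])
    t=np.radians(yaw); ty=np.array([np.cos(t),np.sin(t),0]); tz=np.array([0,0,-1.]); tx=np.cross(ty,tz)
    D=M.T@np.c_[tx,ty,tz]; rv=R.from_matrix(D).as_rotvec()/np.pi
    print('t',s['time'],'pos',np.round(p,4),'yaw',round(np.degrees(np.arctan2(M[1,1],M[0,1])),2),'row',np.round(M.T@(np.array([x,y,z])-p)/.8,4),np.round(rv,4))
E
python3 - <<'E'
from h import *
k=AX+.11*np.array([np.cos(PSI),np.sin(PSI)]); print(k)
row(*k,.24,-37.7)
c=dict(np.load('pics/top0.npz')); f=c['frame'];P=pts(c)
m=(f.max(2)<45)&(P[...,2]>.15)&(P[...,2]<.2); m[:,:265]=0;m[:,295:]=0;m[:160]=0;m[190:]=0
v,u=np.nonzero(m); print(len(u),u.mean(),v.mean(),P[m].mean(0),np.sort(P[m][:,2])[::5])
E
```

```text
[0.63426797 0.08963459]
t 0.15 pos [ 0.1293 -0.5085  0.2308] yaw -75.75 row [ 0.7959 -0.5693 -0.0107] [-3.000e-04 -2.000e-04 -2.114e-01]
49 279.1224489795918 172.71428571428572 [0.63383563 0.08835009 0.17929045] [0.15207126 0.16909286 0.17725473 0.17860762 0.18042235 0.18152151
 0.18250524 0.18310097 0.18408523 0.18687428]
```

Emit:
jog_arm --pt "0.1 -0.07 -0.012 0 0 -0.03 1" --pt "0.2 -0.14 -0.012 0 0 -0.06 1" --pt "0.3 -0.21 -0.012 0 0 -0.09 1" --pt "0.4 -0.28 -0.012 0 0 -0.12 1" --pt "0.5 -0.36 -0.012 0 0 -0.15 1" --pt "0.6 -0.43 -0.012 0 0 -0.18 1" --pt "0.7 -0.5 -0.012 0 0 -0.2 1" --pt "0.796 -0.5693 -0.012 0 0 -0.2114 1" --pt "0.796 -0.5693 -0.012 0 0 -0.2114 1" --pt "0.796 -0.5693 -0.012 0 0 -0.2114 1" --pt "0.796 -0.5693 -0.012 0 0 -0.2114 1" --pt "0.796 -0.5693 -0.012 0 0 -0.2114 1" --pt "0.796 -0.5693 -0.012 0 0 -0.2114 1" --pt "0.796 -0.5693 -0.012 0 0 -0.2114 1" --pt "0.796 -0.5693 -0.012 0 0 -0.2114 1" --pt "0.796 -0.5693 -0.012 0 0 -0.2114 1" --pt "0.796 -0.5693 -0.012 0 0 -0.2114 1" --pt "0.796 -0.5693 -0.012 0 0 -0.2114 1"

```text
time: 2.4
tool_pos: [0.6342, 0.0891, 0.2414]
tool_rot: [-0.0, 0.898, 0.44, 0.0]
contact_force: [-0.4, -0.1, -0.2]
width: 0.0855
```

Run:
```python
from h import *
c=cap('wrist','w1'); cap('scene','s1'); row(.6343,.0896,.2,-37.7); print(state()['contact_force'],c['eye'])
```

```text
t 2.5 pos [0.6342 0.0894 0.2412] yaw -37.72 row [ 0.0002 -0.0001  0.0515] [-0.0002 -0.0003 -0.0001]
[ 0.05536544  0.24961567 -0.27838265] [0.68108751 0.14870134 0.38328633]
```

View pics/w1.png

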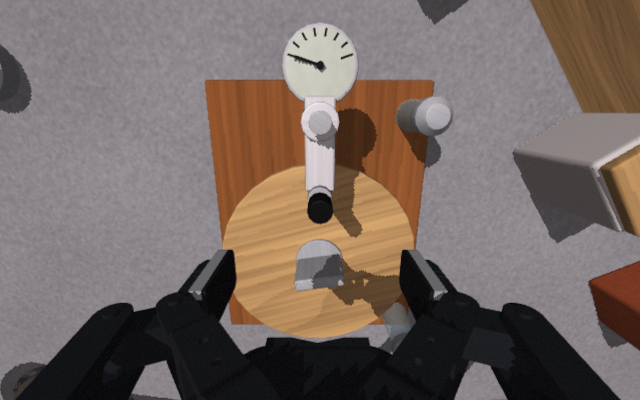

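View pics/s1.png

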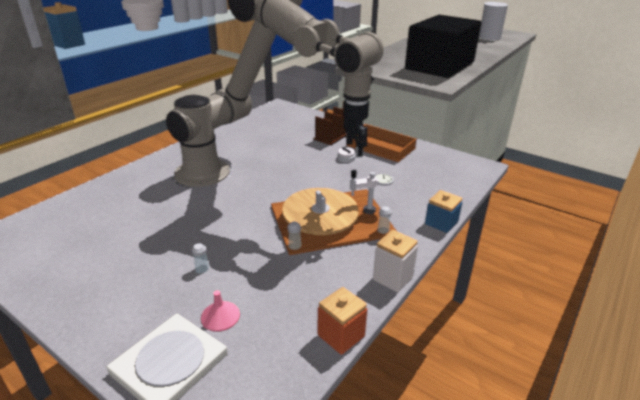

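The wrist view shows the dial at (320,66) with its pointer on the zero mark to the left. The knob is centred between the jaws at (320,207).

Run:
```python
from h import *
c=dict(np.load('pics/w1.npz')); P=pts(c)
for v in range(188,228,3): print(v,np.round(P[v,320],4))
e=[u for u in range(290,350) if abs(P[203,u,2]-P[203,320,2])<.015]; print(e[0],e[-1],P[203,e[0]],P[203,e[-1]])
for n,u,v in [('dial',320,80),('post',320,122)]: print(n,P[v,u])
```

```text
188 [0.6443 0.0975 0.1485]
191 [0.6426 0.0953 0.1481]
194 [0.6439 0.0973 0.1654]
197 [0.644  0.0975 0.1744]
200 [0.6437 0.0972 0.1811]
203 [0.6427 0.0959 0.1831]
206 [0.641  0.0938 0.1821]
209 [0.6395 0.0917 0.1816]
212 [0.6383 0.0902 0.1829]
215 [0.6367 0.0881 0.1823]
218 [0.6353 0.0863 0.1829]
221 [0.6337 0.0842 0.1822]
224 [0.6323 0.0824 0.1826]
227 [0.5995 0.0381 0.0582]
309 331 [0.63427592 0.09888376 0.17458447] [0.64765717 0.08816059 0.17370452]
dial [0.69755025 0.16650972 0.13688962]
post [0.67796655 0.14147242 0.16450584]
```

Run:
```python
from h import *
row(.6357,.0885,.1535,-37.7)
```

```text
t 2.5 pos [0.6342 0.0894 0.2412] yaw -37.72 row [0.0002 0.0022 0.1096] [-0.0002 -0.0003 -0.0001]
```

Emit:
jog_arm --pt "0 0.0022 0.03 0 0 0 1" --pt "0 0.0022 0.06 0 0 0 1" --pt "0 0.0022 0.09 0 0 0 1" --pt "0 0.0022 0.109 0 0 0 1" --pt "0 0.0022 0.109 0 0 0 1" --pt "0 0.0022 0.109 0 0 0 -1" --pt "0 0.0022 0.109 0 0 0 -1" --pt "0 0.0022 0.109 0 0 0 -1" --pt "0 0.0022 0.109 0 0 0 -1" --pt "0 0.0022 0.109 0 0 0 -1" --pt "0 0.0022 0.109 0 0 0 -1" --pt "0 0.0022 0.109 0 0 0 -1" --pt "0 0.0022 0.109 0 0 0 -1" --grip_force 40

```text
time: 4.12
tool_pos: [0.6359, 0.0883, 0.1545]
tool_rot: [-0.0, 0.898, 0.441, 0.001]
contact_force: [1.0, -1.6, 5.2]
width: 0.0187
```

Run:
```python
from h import *
c=cap('wrist','w2'); row(.6343,.0896,.2,-37.7); print(state()['contact_force'],state()['width'])
```

```text
t 4.175 pos [0.636  0.0883 0.1545] yaw -37.72 row [ 0.0001 -0.0026 -0.0569] [ 0.0001 -0.0005 -0.0001]
[-0.34852145 -0.94817137  5.24512157] 0.01864054548360044
```

View pics/w2.png

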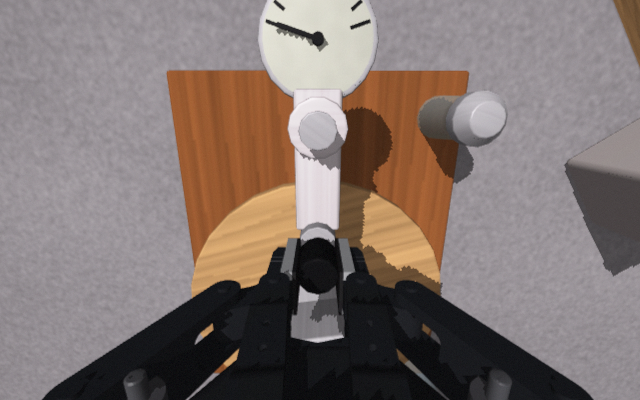

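Grip holds (18.6 mm). The pointer is at zero, with its hub at (318,38). Now I lower most of the gap.

Emit:
jog_arm --pt "0 0 0.004 0 0 0 -1" --pt "0 0 0.008 0 0 0 -1" --pt "0 0 0.012 0 0 0 -1" --pt "0 0 0.016 0 0 0 -1" --pt "0 0 0.02 0 0 0 -1" --pt "0 0 0.024 0 0 0 -1" --pt "0 0 0.028 0 0 0 -1" --pt "0 0 0.032 0 0 0 -1" --pt "0 0 0.034 0 0 0 -1" --pt "0 0 0.034 0 0 0 -1"

```text
time: 5.42
tool_pos: [0.636, 0.0883, 0.1275]
tool_rot: [-0.0, 0.898, 0.441, 0.001]
contact_force: [-0.6, 0.2, 4.5]
width: 0.0188
```

Run:
```python
from h import *
c=cap('wrist','w3'); row(.6343,.0896,.12,-37.7); print(state()['contact_force'],state()['width'])
```

```text
t 5.475 pos [0.6359 0.0883 0.1275] yaw -37.72 row [ 0.     -0.0026  0.0093] [ 0.0001 -0.0005 -0.0001]
[-0.73410898 -0.41626699  4.67867962] 0.018730460423906577
```

View pics/w3.png

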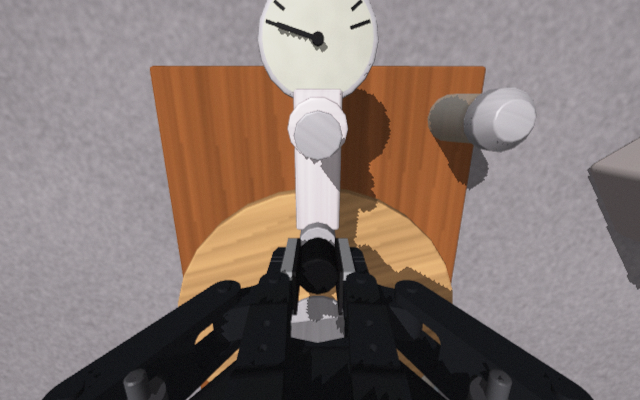

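The head is down 27 mm and the pointer still sits at zero. I continue in small steps.

Emit:
jog_arm --pt "0 0 0.0015 0 0 0 -1" --pt "0 0 0.003 0 0 0 -1" --pt "0 0 0.0045 0 0 0 -1" --pt "0 0 0.006 0 0 0 -1" --pt "0 0 0.006 0 0 0 -1"

```text
time: 6.1
tool_pos: [0.636, 0.0883, 0.123]
tool_rot: [-0.0, 0.898, 0.441, 0.001]
contact_force: [-0.9, -0.4, 5.6]
width: 0.0186
```

Run:
```python
from h import *
c=cap('wrist','w4'); row(.6343,.0896,.12,-37.7); print(state()['contact_force'],state()['width'])
f=[dict(np.load(f'pics/{n}.npz'))['frame'][:110,240:400] for n in ('w3','w4')]
cv2.imwrite('pics/d4.png',cv2.resize(np.hstack(f),None,fx=2.4,fy=2.4,interpolation=cv2.INTER_CUBIC)[:,:,::-1])
```

```text
t 6.15 pos [0.636  0.0883 0.123 ] yaw -37.72 row [-0.     -0.0026  0.0037] [ 0.0001 -0.0005 -0.0001]
[-1.31807203 -1.05876654  5.54361044] 0.019111720593030426
```

View pics/d4.png

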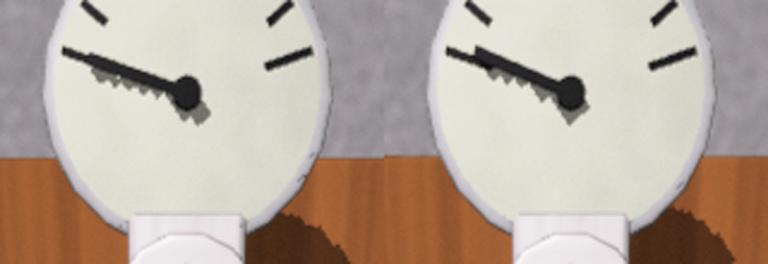

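The pointer has just lifted off zero (about 0.5 mm), so the plunger touches. About 4 mm more to go.

Emit:
jog_arm --pt "0 0 0.001 0 0 0 -1" --pt "0 0 0.002 0 0 0 -1" --pt "0 0 0.003 0 0 0 -1" --pt "0 0 0.004 0 0 0 -1" --pt "0 0 0.005 0 0 0 -1" --pt "0 0 0.0055 0 0 0 -1" --pt "0 0 0.0055 0 0 0 -1"

```text
time: 7.02
tool_pos: [0.636, 0.0883, 0.1193]
tool_rot: [-0.0, 0.898, 0.441, 0.001]
contact_force: [-1.8, -0.2, 8.2]
width: 0.0186
```

Run:
```python
from h import *
c=cap('wrist','w5'); row(.6343,.0896,.12,-37.7); print(state()['contact_force'],state()['width'])
f=[dict(np.load(f'pics/{n}.npz'))['frame'][:110,240:400] for n in ('w3','w5')]
cv2.imwrite('pics/d5.png',cv2.resize(np.hstack(f),None,fx=2.4,fy=2.4,interpolation=cv2.INTER_CUBIC)[:,:,::-1])
```

```text
t 7.075 pos [0.636  0.0883 0.1193] yaw -37.72 row [-0.     -0.0026 -0.0009] [ 0.0003 -0.0006 -0.0001]
[-1.5125626  -1.49148507  7.87829953] 0.018725499721498676
```

View pics/d5.png

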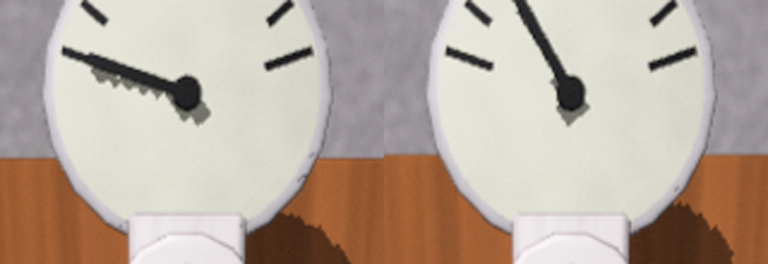

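The reading is now about 4 mm. I release and rise.

Emit:
jog_arm --pt "0 0 0 0 0 0 1" --pt "0 0 0 0 0 0 1" --pt "0 0 0 0 0 0 1" --pt "0 0 0 0 0 0 1" --pt "0 0 0 0 0 0 1" --pt "0 0 0 0 0 0 1" --pt "0 0 -0.05 0 0 0 1" --pt "0 0 -0.1 0 0 0 1" --pt "0 0 -0.15 0 0 0 1" --pt "0 0 -0.16 0 0 0 1" --pt "0 0 -0.16 0 0 0 1"

```text
time: 8.45
tool_pos: [0.6356, 0.0882, 0.247]
tool_rot: [-0.0, 0.898, 0.441, 0.001]
contact_force: [-0.6, 1.3, -0.9]
width: 0.0856
```

Run:
```python
from h import *
c=cap('wrist','w6'); row(*AX,.20,60.7); print(state()['contact_force'],state()['width'],c['eye'])
P=pts(c)
cv2.imwrite('pics/d6.png',cv2.resize(c['frame'][10:140,240:400],None,fx=4,fy=4,interpolation=cv2.INTER_CUBIC)[:,:,::-1])
# tilt fit
X,Y,Z=P[...,0],P[...,1],P[...,2]
m=(np.hypot(X-AX[0],Y-AX[1])<.118)&(Z>.050)&(Z<.068)
A=np.c_[X[m],Y[m],np.ones(m.sum())]; s=np.linalg.lstsq(A,Z[m],rcond=None)[0]; print('plane',m.sum(),np.degrees(np.arctan2(s[1],s[0])),np.hypot(s[0],s[1])*110)
m=(np.hypot(X-AX[0],Y-AX[1])<.045)&(Z>.1)&(Z<.125); q=np.c_[X[m],Y[m]].astype(np.float32)
print('bar',m.sum(),q.mean(0),Z[m].mean(),cv2.minAreaRect(q))
```

```text
t 8.5 pos [0.6352 0.0882 0.246 ] yaw -37.72 row [-0.1368 -0.002   0.0574] [-0.000e+00 -4.000e-04 -5.468e-01]
[ 0.28155942  0.61965423 -0.07489475] 0.08551313099132321 [0.68229565 0.14783178 0.38903152]
plane 20481 157.0887541470858 3.9856518551785816
bar 722 [0.57211566 0.00469441] 0.10919728997843849 ((0.5707314610481262, 0.0030562132596969604), (0.014422422274947166, 0.055769581347703934), 60.18586349487305)
```

View pics/w6.png

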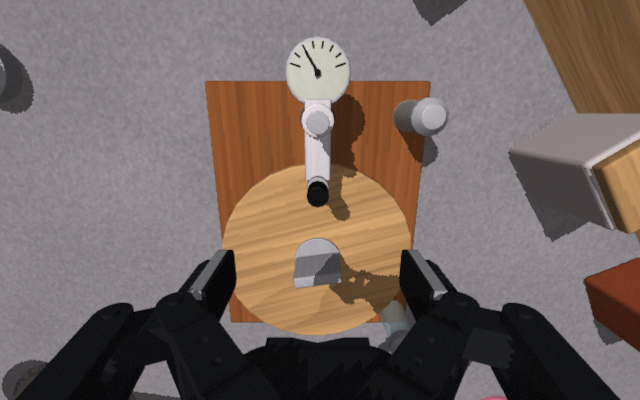

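View pics/d6.png

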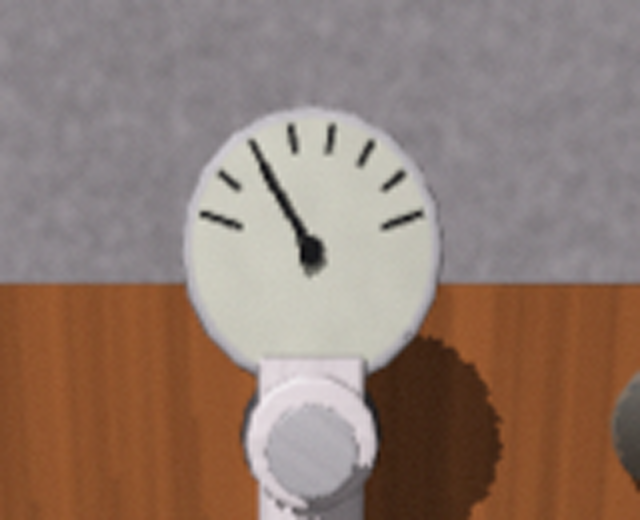

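The dial (hub at (310,250)) reads 4.0 mm, with the pointer on the second mark after 0. A depth fit of the top puts its high side near 157°, about 105° clockwise away from the plunger, and I will check that with the dial. Now to the bar.

Emit:
jog_arm --pt "-0.03 0 0 0 0 -0.055 1" --pt "-0.06 0 0 0 0 -0.11 1" --pt "-0.09 0 0 0 0 -0.165 1" --pt "-0.12 0 0 0 0 -0.22 1" --pt "-0.136 0 0 0 0 -0.275 1" --pt "-0.136 0 0 0 0 -0.33 1" --pt "-0.136 0 0 0 0 -0.385 1" --pt "-0.136 0 0 0 0 -0.44 1" --pt "-0.136 0 0 0 0 -0.495 1" --pt "-0.136 0 0 0 0 -0.546 1" --pt "-0.136 0 0 0 0 -0.546 1" --pt "-0.136 0 0 0 0 -0.546 1"

```text
time: 10.0
tool_pos: [0.5683, 0.0021, 0.2449]
tool_rot: [-0.001, 0.256, 0.967, 0.0]
contact_force: [-0.1, -0.5, 0.9]
width: 0.0855
```

Run:
```python
from h import *
c=cap('wrist','w7'); row(.5688,.0018,.081,60.5)
P=pts(c)
X,Y,Z=P[...,0],P[...,1],P[...,2]
r=np.hypot(X-.5688,Y-.0018)
print('boss z hist',np.histogram(Z[(r<.03)],bins=np.arange(.05,.12,.005)))
m=(r<.045)&(Z>.106)&(Z<.125); q=np.c_[X[m],Y[m]].astype(np.float32)
print('bar',m.sum(),Z[m].mean(),cv2.minAreaRect(q))
```

```text
t 10.05 pos [0.5684 0.0021 0.2452] yaw 60.41 row [-1.000e-03 -1.000e-04  2.052e-01] [ 0.0001 -0.0006 -0.0005]
boss z hist (array([   0,  152, 1179,    9,    9,    7,    7,   12,   11,   11,    7,
        144,  587]), array([0.05 , 0.055, 0.06 , 0.065, 0.07 , 0.075, 0.08 , 0.085, 0.09 ,
       0.095, 0.1  , 0.105, 0.11 , 0.115]))
bar 727 0.11080333109489304 ((0.5705417990684509, 0.0034226905554533005), (0.013616827316582203, 0.05528071150183678), 60.17329788208008)
```

View pics/w7.png

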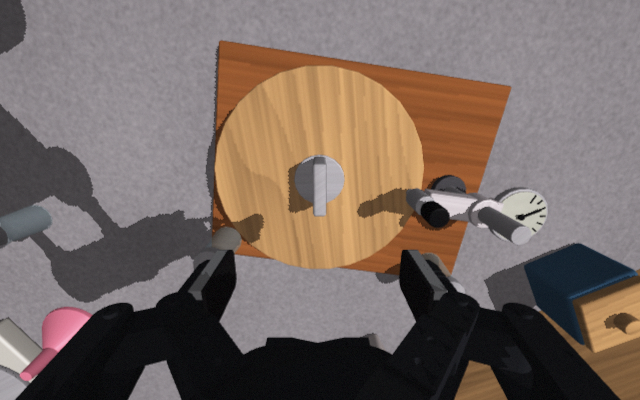

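The bar is upright in view at (320,187), centred between the jaws, and the boss below it is flush. I descend and grip.

Emit:
jog_arm --pt "0 0.001 0.04 0 0 0 1" --pt "0 0.001 0.08 0 0 0 1" --pt "0 0.001 0.12 0 0 0 1" --pt "0 0.001 0.16 0 0 0 1" --pt "0 0.001 0.19 0 0 0 1" --pt "0 0.001 0.204 0 0 0 1" --pt "0 0.001 0.204 0 0 0 1" --pt "0 0.001 0.204 0 0 0 -1" --pt "0 0.001 0.204 0 0 0 -1" --pt "0 0.001 0.204 0 0 0 -1" --pt "0 0.001 0.204 0 0 0 -1" --pt "0 0.001 0.204 0 0 0 -1" --pt "0 0.001 0.204 0 0 0 -1" --pt "0 0.001 0.204 0 0 0 -1" --pt "0 0.001 0.204 0 0 0 -1" --pt "0 0.001 0.204 0 0 0 -1" --grip_force 40

```text
time: 12.05
tool_pos: [0.5692, 0.0038, 0.0825]
tool_rot: [-0.0, 0.255, 0.967, 0.001]
contact_force: [1.4, 4.7, 2.9]
width: 0.0135
```

Run:
```python
from h import *
cap('scene','s8');c=cap('top','t8'); row(.5688,.0018,.081,-45); print(state()['contact_force'],state()['width'],state()['joints'])
cv2.imwrite('pics/t8z.png',cv2.resize(c['frame'][110:290,210:410],None,fx=3,fy=3,interpolation=cv2.INTER_CUBIC)[:,:,::-1])
```

```text
t 12.15 pos [0.5692 0.0038 0.0825] yaw 60.42 row [-0.0008 -0.0024  0.0019] [ 1.000e-04 -7.000e-04  5.857e-01]
[1.55144888 4.51804655 2.19756965] 0.013439694586546017 [-0.12911892  0.57614543  1.58996523  0.00235547  0.97559126 -1.1850268 ]
```

View pics/t8z.png

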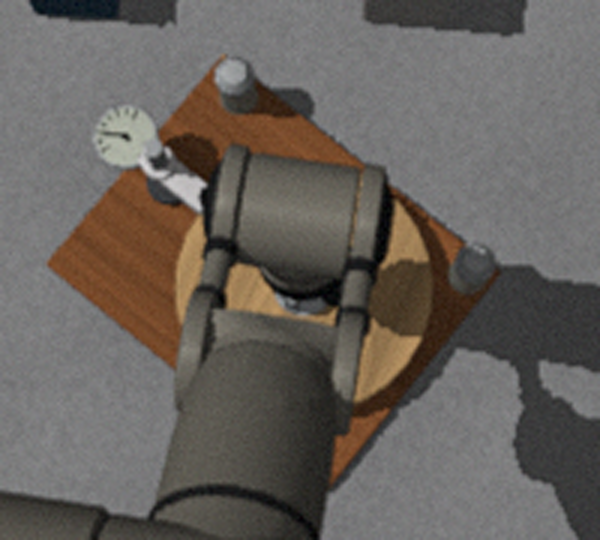

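The bar is gripped (13.4 mm), and the top view shows the dial free of the arm at (125,137) in the zoom. I turn about 35° clockwise and read.

Emit:
jog_arm --pt "0 0 0 0 0 0.028 -1" --pt "0 0 0 0 0 0.056 -1" --pt "0 0 0 0 0 0.084 -1" --pt "0 0 0 0 0 0.112 -1" --pt "0 0 0 0 0 0.14 -1" --pt "0 0 0 0 0 0.168 -1" --pt "0 0 0 0 0 0.195 -1" --pt "0 0 0 0 0 0.195 -1" --pt "0 0 0 0 0 0.195 -1"

```text
time: 13.28
tool_pos: [0.5696, 0.0042, 0.0826]
tool_rot: [-0.0, 0.534, 0.845, 0.001]
contact_force: [3.6, 4.3, -0.6]
width: 0.0133
```

```bash
cat >> h.py <<'E'
def look(n):
    t=cap('top','t'+n); w=cap('wrist','w'+n)
    cv2.imwrite(f'pics/z{n}.png',np.hstack([cv2.resize(t['frame'][130:180,230:280],(400,400),interpolation=cv2.INTER_CUBIC),cv2.resize(w['frame'],(400,400),interpolation=cv2.INTER_AREA)])[:,:,::-1])
    s=state(); row(.5688,.0018,.081,-44.6); print(s['contact_force'],s['ft_torque'],s['width'],s['joints'].round(2))
E
python3 -c "
from h import *
look('9')"
```

```text
t 13.375 pos [0.5696 0.0042 0.0825] yaw 25.42 row [-0.0023 -0.0022  0.0019] [ 2.00e-04 -1.00e-03  3.89e-01]
[ 2.72486659  4.17251887 -0.45683554] [ 0.43476573 -0.30834927 -0.2349437 ] 0.01347821757345263 [-0.13  0.58  1.59  0.    0.98 -0.57]
```

View pics/z9.png

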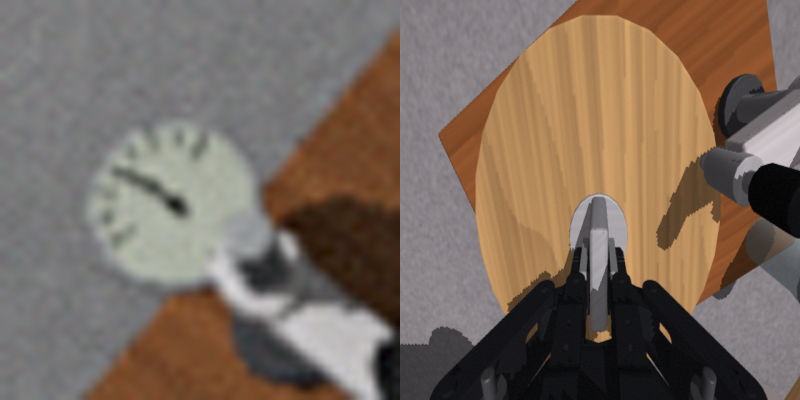

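The pointer has risen to about 6.3 mm, hub at (180,208) in the left crop, which matches the prediction of 6.4. I turn another 35°.

Emit:
jog_arm --pt "0 0 0 0 0 0.028 -1" --pt "0 0 0 0 0 0.056 -1" --pt "0 0 0 0 0 0.084 -1" --pt "0 0 0 0 0 0.112 -1" --pt "0 0 0 0 0 0.14 -1" --pt "0 0 0 0 0 0.168 -1" --pt "0 0 0 0 0 0.195 -1" --pt "0 0 0 0 0 0.195 -1" --pt "0 0 0 0 0 0.195 -1"

```text
time: 14.5
tool_pos: [0.5702, 0.0044, 0.0825]
tool_rot: [-0.0, 0.764, 0.645, 0.002]
contact_force: [4.6, 2.5, -1.6]
width: 0.0132
```

```bash
python3 -c "
from h import *
look('10')"
```

```text
t 14.6 pos [0.5702 0.0044 0.0825] yaw -9.6 row [-0.0035 -0.0012  0.0019] [ 0.0002 -0.0012  0.1944]
[ 4.24167726  2.45639784 -1.77617562] [ 0.31822766 -0.35420881 -0.20927469] 0.012897276870339869 [-0.13  0.58  1.59  0.    0.97  0.04]
```

View pics/z10.png

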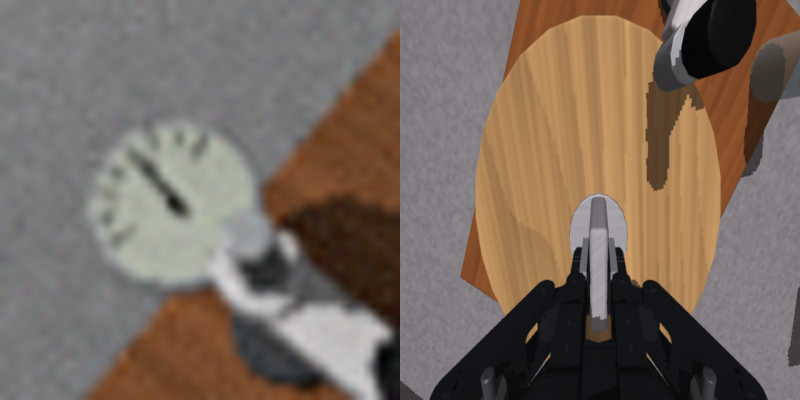

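The pointer is now on the 8 mm mark. I go on to the predicted high spot.

Emit:
jog_arm --pt "0 0 0 0 0 0.028 -1" --pt "0 0 0 0 0 0.056 -1" --pt "0 0 0 0 0 0.084 -1" --pt "0 0 0 0 0 0.112 -1" --pt "0 0 0 0 0 0.14 -1" --pt "0 0 0 0 0 0.168 -1" --pt "0 0 0 0 0 0.195 -1" --pt "0 0 0 0 0 0.195 -1" --pt "0 0 0 0 0 0.195 -1"

```text
time: 15.72
tool_pos: [0.5708, 0.0041, 0.0826]
tool_rot: [-0.001, 0.922, 0.386, 0.002]
contact_force: [5.4, -0.6, -3.5]
width: 0.0134
```

```bash
python3 -c "
from h import *
look('11')"
```

```text
t 15.825 pos [0.5708 0.0042 0.0825] yaw -44.58 row [-0.0039  0.0003  0.0019] [ 0.0002 -0.0015  0.0001]
[ 5.71436064  1.00297512 -3.4566782 ] [ 0.11462279 -0.58124876 -0.2113814 ] 0.013085496800792407 [-0.13  0.58  1.59  0.    0.97  0.65]
```

View pics/z11.png

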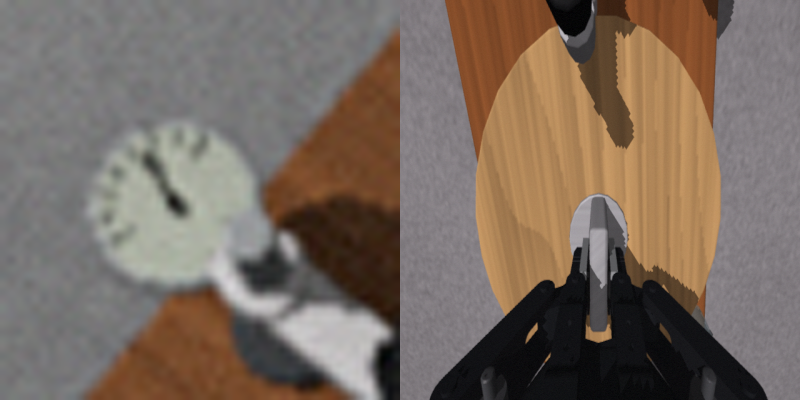

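It reads about 9 mm. I turn 35° past to bracket the maximum.

Emit:
jog_arm --pt "0 0 0 0 0 0.028 -1" --pt "0 0 0 0 0 0.056 -1" --pt "0 0 0 0 0 0.084 -1" --pt "0 0 0 0 0 0.112 -1" --pt "0 0 0 0 0 0.14 -1" --pt "0 0 0 0 0 0.168 -1" --pt "0 0 0 0 0 0.195 -1" --pt "0 0 0 0 0 0.195 -1" --pt "0 0 0 0 0 0.195 -1"

```text
time: 16.95
tool_pos: [0.5711, 0.0036, 0.0826]
tool_rot: [-0.001, 0.996, 0.091, 0.002]
contact_force: [4.5, -1.8, -2.7]
width: 0.0133
```

Run:
```python
from h import *
look('12')
# pointer angle from darkness in each top image, hub fixed
from scipy.ndimage import map_coordinates
for n in ('t8','t9','t10','t11','t12'):
    g=cv2.cvtColor(dict(np.load(f'pics/{n}.npz'))['frame'],cv2.COLOR_RGB2GRAY).astype(float)
    hu,hv=230+180/8-.5,130+208/8-.5
    a=np.radians(np.arange(0,360,1)); r=np.arange(2.,6.01,.25)
    I=map_coordinates(g,[hv-np.outer(np.sin(a),r),hu+np.outer(np.cos(a),r)],order=1).mean(1)
    I=np.clip(np.median(I)-10-I,0,None); I[(np.degrees(a)<80)|(np.degrees(a)>260)]=0
    k=I.argmax(); s=slice(k-15,k+16); print(n,k,(np.degrees(a[s])*I[s]).sum()/I[s].sum())
```

```text
t 17.05 pos [0.5711 0.0036 0.0825] yaw -79.53 row [-0.0033  0.0017  0.0019] [-0.     -0.0016 -0.1941]
[ 4.06472769 -1.87950973 -3.48612922] [-0.27698958 -0.50976201 -0.22383219] 0.013440834139477673 [-0.13  0.58  1.59  0.    0.97  1.26]
t8 164 163.48090612906557
t9 144 143.89868544731496
t10 130 129.84079363954083
t11 123 123.55366213176839
t12 130 129.97951772640454
```

View pics/z12.png

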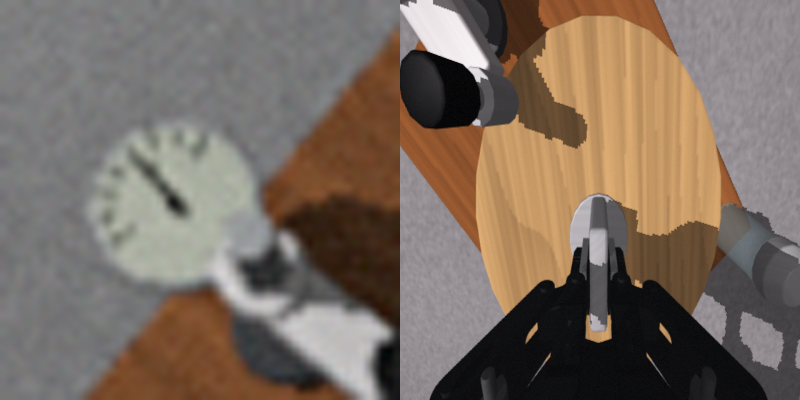

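The readings at 35° either side of the predicted spot are equal (129.8° and 130.0° of pointer, against 123.6° at the spot), so it is the maximum. I turn back 35°.

Emit:
jog_arm --pt "0 0 0 0 0 -0.028 -1" --pt "0 0 0 0 0 -0.056 -1" --pt "0 0 0 0 0 -0.084 -1" --pt "0 0 0 0 0 -0.112 -1" --pt "0 0 0 0 0 -0.14 -1" --pt "0 0 0 0 0 -0.168 -1" --pt "0 0 0 0 0 -0.195 -1" --pt "0 0 0 0 0 -0.195 -1" --pt "0 0 0 0 0 -0.195 -1" --pt "0 0 0 0 0 -0.195 1" --pt "0 0 0 0 0 -0.195 1" --pt "0 0 0 0 0 -0.195 1" --pt "0 0 0 0 0 -0.195 1" --pt "0 0 0 0 0 -0.195 1" --pt "0 0 0 0 0 -0.195 1"

```text
time: 18.92
tool_pos: [0.5711, 0.0036, 0.0825]
tool_rot: [-0.0, 0.922, 0.387, 0.002]
contact_force: [0.4, 0.2, 0.4]
width: 0.0854
```

Emit:
jog_arm --pt "0 0 -0.04 0 0 0 1" --pt "0 0 -0.08 0 0 0 1" --pt "0 0 -0.13 0 0 0 1" --pt "0 0 -0.18 0 0 0 1" --pt "0 0 -0.2 0 0 0 1" --pt "0 0 -0.2 0 0 0 1" --pt "0 0 -0.2 0 0 0 1"

```text
time: 19.8
tool_pos: [0.5699, 0.0033, 0.2414]
tool_rot: [-0.001, 0.922, 0.387, 0.002]
contact_force: [-0.5, -0.6, -0.7]
width: 0.0853
```

Run:
```python
from h import *
look('13'); cap('scene','s13')
c=dict(np.load('pics/w13.npz')); P=pts(c); X,Y,Z=P[...,0],P[...,1],P[...,2]
m=(np.hypot(X-AX[0],Y-AX[1])<.118)&(Z>.050)&(Z<.068)
A=np.c_[X[m],Y[m],np.ones(m.sum())]; s=np.linalg.lstsq(A,Z[m],rcond=None)[0]; print('plane',m.sum(),np.degrees(np.arctan2(s[1],s[0])),np.hypot(s[0],s[1])*110)
```

```text
t 19.9 pos [0.5699 0.0033 0.2412] yaw -44.44 row [-0.0029  0.0004  0.2002] [-0.0002 -0.001   0.0009]
[-0.38803691 -0.49801967 -0.03702484] [ 0.0352231  -0.00934828  0.0490538 ] 0.08555063525181417 [-0.13  0.42  1.38  0.    1.34  0.64]
plane 29679 51.90738417125614 3.9118489566306485
```

View pics/w13.png

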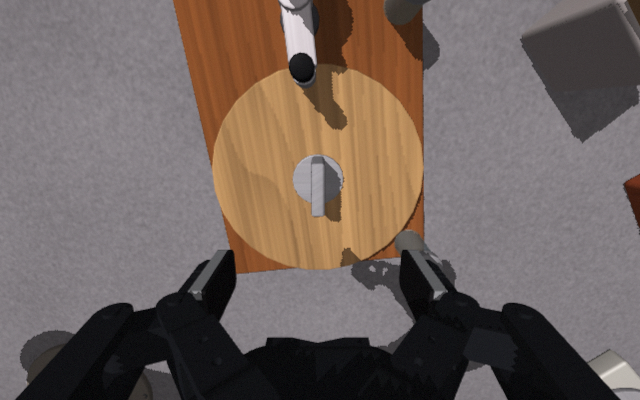

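View pics/s13.png

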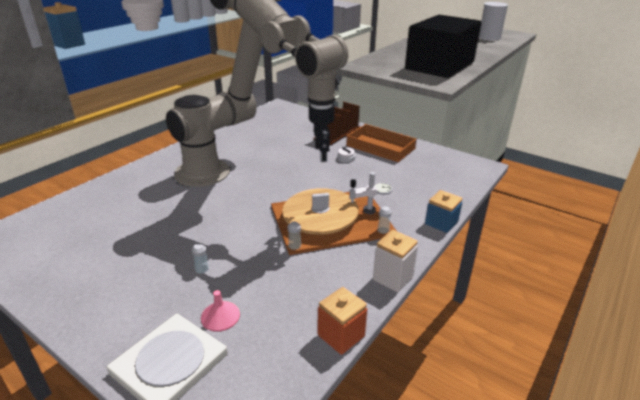

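The gripper is well clear, the shakers and the rest stand where they were, and the plane fit puts the high side at 51.9°, with the plunger at 52.3°. I check the dial once more and hand in.

Run:
```python
from h import *
from scipy.ndimage import map_coordinates
for n in ('t11','t13'):
    g=cv2.cvtColor(dict(np.load(f'pics/{n}.npz'))['frame'],cv2.COLOR_RGB2GRAY).astype(float)
    hu,hv=230+180/8-.5,130+208/8-.5
    a=np.radians(np.arange(0,360,1)); r=np.arange(2.,6.01,.25)
    I=map_coordinates(g,[hv-np.outer(np.sin(a),r),hu+np.outer(np.cos(a),r)],order=1).mean(1)
    I=np.clip(np.median(I)-10-I,0,None); I[(np.degrees(a)<80)|(np.degrees(a)>260)]=0
    k=I.argmax(); s=slice(k-15,k+16); print(n,k,(np.degrees(a[s])*I[s]).sum()/I[s].sum())
print(np.abs(state()['joint_vel']).max())
sign_off()
```

```text
t11 123 123.55366213176839
t13 123 123.55426615047685
0.00629301759265909
the job is handed in; nothing more can be done
```

The turntable's highest spot is parked under the plunger, with the plunger still resting on it. I handed the job in at about 20 s; no verdict was reported.

- **Gauge:** I pinched the knob and slid the head down about 35 mm, to a first reading of 4.0 mm.
- **Turning:** I turned the turntable clockwise by its bar in one hold, reading the dial every 35°. The dial went from 4 to about 6.3, 8 and 9 mm, then back to about 8 mm at 35° past the peak. The readings at 35° either side matched, so I turned back to the middle and let go.

**Last checks:**
- The dial shows the same reading as at the maximum, about 9 mm pressed in. That is well short of the end of travel.
- A depth fit of the top puts its high side at 51.9°, with the plunger at 52.3°.
- The gripper is clear of everything.
- By eye in the camera picture, the shakers, timer and funnel stand where they were. I did not measure them.

No check failed. The top and wrist cameras disagreed by 2 to 3 mm on where the knob and bar are, but both grips held.

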